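# Mount the spotting scope in its desk cradle

## Task

Take the small spotting scope from its wooden rest and lay it gently in the two vee saddles of the metal cradle, hood on the buffer side. Push it gently along the vees until the back of its hood bears firmly on the rubber buffer, then swing the clamp strap over and press it down until its sprung rubber foot holds the barrel with about 10 N (never over 20 N), and let go of everything; leave the other things on the desk alone.

Things in the scene. Friction and masses are not known exactly. Their poses are not given: they have to be found in the camera images.
- scope: Black spotting scope, 0.25-0.5 kg, lying level on the rest, rolled by any angle: barrel 34 mm diameter, 132 mm long, with a fatter hood (52 mm diameter, 32 mm long) at its +x end. Origin on the axis, at the centre of mass; x along the axis towards the hood: barrel from x = -80 to +52 mm, flat hood shoulder at +52, flat hood front at +84.
- rest: Fixed wooden rest, 120 by 90 mm, with two low vee supports (x = +-38 mm, 16 mm long) that carry the scope's axis 45 mm above the desk; between them the barrel is free for fingers. Origin centre of the underside, x along the scope.
- cradle_axis (a point): Point on the axis that the barrel takes when centred in the metal cradle, 60 mm above the desk, midway between the saddles; x towards the hood side, z up. The cradle is fixed; its base plate is 130 (x) by 116 (y) by 12 mm. With the scope fully home its origin and x axis coincide with this point and its x axis.
- saddles: The cradle's two aluminium 90 degree vees, each 16 mm long, centred at x = -38 and +38 mm of cradle_axis; mouths 48 mm wide at axis height; 60 mm free between them for fingers. Origin: centre of the cradle's underside, 60 mm below cradle_axis, same axes. Do not slam or press the scope into them: over 45 N is damage.
- buffer: Rubber pads on the front saddle's +x face; the hood's shoulder bears on them. Origin on the barrel axis at their front face, 52 mm in +x from cradle_axis. They give 1 mm per 8 N, at most 4 mm. The hood should bear with 2.5 N or more for a moment; over 16 N is damage. Sliding the scope along the vees takes 1 to 5 N.
- strap_rod (a point): On the strap's handle, a round steel rod, 10 mm diameter, at the free end, 98 mm from the hinge axis and parallel to it, sticking out 46 mm to the -x side of the strap; this point is 24 mm out from the strap's side, 32 mm to -x of its origin. With the strap level it is 60 mm to +y of the barrel axis, 92 mm above the desk. About 7 N here moves the strap.
- tumbler: Bystander: drinking glass, 76 mm wide, 95 mm high, standing. Origin under its centre.
- amber: Bystander: small amber bottle with white cap, 48 mm wide, 110 mm high. Origin under its centre.
- dispenser: Bystander: black tape dispenser, 150 by 55 mm, 87 mm high. Origin under its centre.
- strap: The hinged clamp strap, a bar 16 mm wide, 10 mm thick. Origin on its hinge axis (parallel to the barrel), 38 mm to -y of the barrel axis, 32 mm above it, at x = -38 mm of cradle_axis; its y runs along the bar, x along the hinge. Level across the barrel when closed; starts opened 1.9 to 2.3 rad from there, leaning away. Hinge friction, 0.7 N m, holds it at any angle, also against the foot's push.
- strap_foot (a point): On the strap's underside, 38 mm from the hinge axis, over its round rubber foot (16 mm wide). The foot is sprung: 8 N per mm, 5 mm travel. A screw sets its height, different by up to 4 mm each time: it first touches the barrel with the strap 0.11 to 0 rad short of level; 1 N on it then adds 0.39 N at the rod. It must end holding with 5 to 17 N, never over 20.
There are look-alikes about, which are no part of the job. Of the things like the part that bears cradle_axis, leave any that is green; of the rest the smaller one is meant. What is shaped like the scope but red is not meant.

How it is judged:
By the outcome, as a careful person would: the job done as asked, in the order asked, and still so for the second after the job is handed in, with the robot touching nothing.
It also fails if it takes over 72 s, if anything falls off the work surface, if the arm or the gripper's body presses on something with over 40 N, if the wrist force passes 120 N, or if a joint passes its speed limit or range.

## Robot

A 6-joint arm with a two-finger parallel gripper is mounted at the origin on the work surface. World frame = base frame: x ahead of the robot, y to its left, z up, the work surface at z = 0. Lengths are in mm, angles in rad, forces in N, time in s.
With the tool pointing down it reaches from about 350 to 775 mm from the base axis. Payload 7.3 kg.
Tool frame: the origin (TCP) lies at the very end of the fingers, on their centre line; the grasp point (between the pads) lies 19 mm behind it; z points along the fingers, y is the line along which they close (so a half turn about z gives the same grasp; the last joint's range is limited). The gripper opens to 92 mm and grips with 3 to 60 N. Pads are 19 mm wide; open, the fingers measure 130 mm over their backs; the gripper's body (75 mm by 190 mm) begins 47 mm behind the grasp point.
Start: joints at [-1.355, 0.342, 1.524, -0, 1.275, -0.146], TCP at [185.851, -491.024, 226.741] pointing down, gripper open.
Joint ranges: [-2.53, 2.53], [-0.77, 2.02], [0.04, 2.7], [-1, 4.14], [0.28, 2.66], [-3.11, 3.11]. Speed limits (rad/s): [2.57, 2.57, 3.14, 3.14, 3.14, 3.14].

## Interface

Orientations are given as [roll, pitch, yaw] about the fixed x, y, z axes, in that order (R = Rz(yaw) Ry(pitch) Rx(roll)).
In Python, from plant import get_obs, vision, workorder gives the robot as it stands.
- The arm moves only by the shell command python3 -m pendant 'ROWS' [OPENING]. ROWS is a JSON object of lists of equal length, an entry for each row: "dp": the shift along the tool's x, y, z in m, a list of three; "rotation": the turn, a rotation vector about the tool's x, y, z in rad, a list of three. A call has 1 to 8 rows; each row is the pose to reach, as a shift and turn from the pose commanded when the call began, along the tool's axes at that moment; what a row does not reach only later rows make up. A row lasts 1/8 s, in which the tool goes at most 62.5 mm and 10.7 degrees, less where a joint would pass 70% of its speed; a pose out of reach is approached as far as the arm can. A call with a gripper value outside its range is refused whole. OPENING is the finger opening in m, from 0 to 0.0918, set as the call begins (- or left out, the last holds). The fingers move at their own pace and stop on an object; the grip force is fixed at half the most. Time passes only in rows, so rows that repeat a pose let the fingers close. It gives the time, the measured TCP pose, the force, the opening and the grip force at its end, in the units of the state.
- get_obs(): the state, without advancing time (a new reading comes with each control period).
- vision.capture(name): name is "scene" or "top" or "wrist"; returns a dict with "pixels" (400x640x3 uint8, red, green, blue), "vfov" (degrees; the focal length in pixels is half the picture's height over the tangent of half this angle, whatever the lens; pixels are square), "cx", "cy" (the principal point, pixels), "pose" (4x4, takes a point from camera to world coordinates); the wrist camera has in their place "T_tool_cam" (4x4, takes a point from camera to tool coordinates, whose origin is the TCP and whose axes are the flange's). Camera axes: x right, y up, looking along -z (the intrinsics and any distortion apply to the point x, -y, -z); pixel columns grow to the right and rows downward; lengths in mm; the calibration is good to about 2 mm. A picture is of the moment at which its call begins: read the wrist's pose just before it. There is no depth.
- workorder.close_job(): hands the job in; it is judged then, once.
The state is a dict: "time": time; "joint_positions": joint angles; "dq": joint speeds; "tau": joint torques, N m; "tool_pos": TCP position; "tcp_rot": TCP orientation; "contact_force": force on the tool from outside, world axes, zero at the start; "moment": the same for the moment, N m; "grip_width": finger opening in mm; "finger_force": force on a finger pad.
Only numpy, scipy, OpenCV 4.12 (cv2) and the standard library are available. Lean on these libraries where they do the work, as an engineer would, in place of code of your own. Each camera call takes 0.05 s, during which the arm holds its last target. There are 200 camera calls.

## Working session

There is one attempt and no reset: what is moved stays moved. The work goes in short steps, Python scripts to look and compute and a shell command to move; the robot and the scene stay as the last step left them, time stands still between calls to the robot, and variables do not carry over. Pictures are saved under pics/ and viewed, at most 10 in all, crops included, and the job is handed in when it is done.

```bash
ls; mkdir -p pics; python3 - <<'E'
from plant import get_obs, vision, workorder
import cv2,json,numpy as np,pickle
o=get_obs();print(o)
for n in("scene","top"):
    d=vision.capture(n); pickle.dump(d,open(n+'.pkl','wb'))
    print({k:v for k,v in d.items() if k!='pixels'})
    cv2.imwrite(f'pics/{n}0.png',d['pixels'][:,:,::-1])
E
```

```text
pics
{'time': 0.0, 'joint_positions': array([-1.35497801e+00,  3.42725605e-01,  1.52500910e+00,  1.05949339e-05,
        1.27539033e+00, -1.46015570e-01]), 'dq': array([ 0.00077602, -0.00017585,  0.00047548,  0.00055204,  0.00241639,
        0.00118695]), 'tau': array([-5.09159254e-04, -4.31247103e+01, -2.44223571e+01,  7.17753265e-02,
        5.59368299e-02, -1.26275868e-04]), 'tool_pos': array([ 185.77421042, -490.60402402,  226.04622609]), 'tcp_rot': array([-3.14007805e+00, -2.32981805e-04,  3.61830622e-01]), 'contact_force': array([ 0.12107683, -0.0426439 ,  0.09682643]), 'moment': array([ 0.0325027 , -0.01574387,  0.01869907]), 'finger_force': 0.0, 'grip_width': 91.60929001052004}
{'vfov': 53.48472921220773, 'cx': 314.9807260830925, 'cy': 203.2515201468876, 'pose': array([[-2.48955558e-01, -6.63228941e-01,  7.05796360e-01,
         1.35905591e+03],
       [ 9.68336586e-01, -1.84434392e-01,  1.68250441e-01,
         1.85587069e+02],
       [ 1.85845608e-02,  7.25335320e-01,  6.88144816e-01,
         9.14389435e+02],
       [ 0.00000000e+00,  0.00000000e+00,  0.00000000e+00,
         1.00000000e+00]])}
{'vfov': 49.2748375163683, 'cx': 324.91178027436524, 'cy': 198.41912496994743, 'pose': array([[-2.11750791e-02,  9.86840028e-01, -1.60307126e-01,
         2.89690395e+02],
       [-9.99756529e-01, -1.99056025e-02,  9.52096300e-03,
         7.05847268e+00],
       [ 6.20465746e-03,  1.60469703e-01,  9.87021265e-01,
         1.46274341e+03],
       [ 0.00000000e+00,  0.00000000e+00,  0.00000000e+00,
         1.00000000e+00]])}
```

View pics/scene0.png

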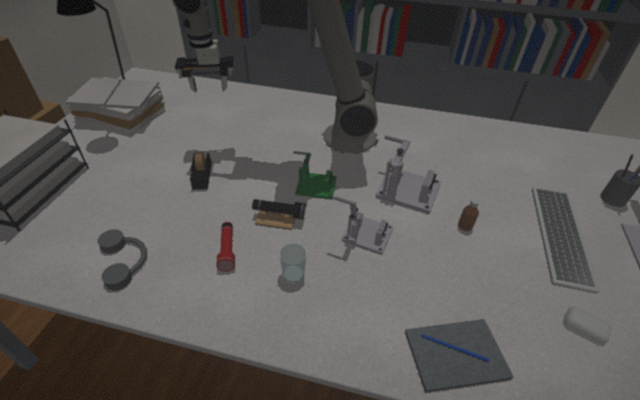

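View pics/top0.png

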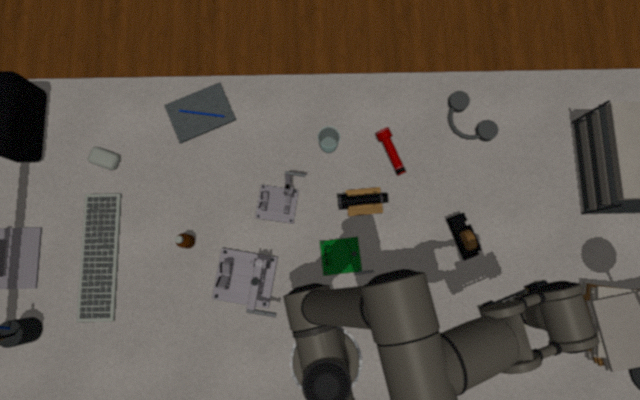

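Scene view: black scope on its rest at (278,209), small silver cradle at (369,232), and look-alikes (green 316,183; large silver 412,187; red scope 226,245). Top view: scope (362,199), small cradle (277,203).

```bash
cat > h.py <<'E'
import numpy as np,cv2,pickle
from plant import get_obs, vision
from scipy.spatial.transform import Rotation as R
def K(d): return 200/np.tan(np.radians(d['vfov']/2))
def tool(o):
    T=np.eye(4);T[:3,:3]=R.from_euler('xyz',o['tcp_rot']).as_matrix();T[:3,3]=o['tool_pos'];return T
def ray(d,u,v):
    f=K(d);c=np.array([(u-d['cx'])/f,-(v-d['cy'])/f,-1]);P=d['pose'];return P[:3,3],P[:3,:3]@c
def onz(d,u,v,z):
    o,r=ray(d,u,v);return o+r*(z-o[2])/r[2]
def proj(d,p):
    P=d['pose'];c=P[:3,:3].T@(np.asarray(p,float)-P[:3,3]);f=K(d);return np.array([d['cx']-f*c[0]/c[2],d['cy']+f*c[1]/c[2]])
def tri(*a):
    A=np.zeros((3,3));b=np.zeros(3)
    for d,u,v in a:
        o,r=ray(d,u,v);r=r/np.linalg.norm(r);M=np.eye(3)-np.outer(r,r);A+=M;b+=M@o
    return np.linalg.solve(A,b)
def wrist(n):
    o=get_obs();d=vision.capture('wrist');d['pose']=tool(o)@d['T_tool_cam'];d['obs']=o
    pickle.dump(d,open(n+'.pkl','wb'));cv2.imwrite(f'pics/{n}.png',d['pixels'][:,:,::-1]);return d
def load(n): return pickle.load(open(n+'.pkl','rb'))
E
python3 - <<'E'
from h import *
t=load('top');s=load('scene')
a=cv2.resize(t['pixels'][150:235,240:400],None,fx=5,fy=5,interpolation=2)[:,:,::-1]
cv2.imwrite('pics/c1.png',np.clip(a*1.5,0,255))
d=vision.capture('wrist');print(d['T_tool_cam'],d['vfov'],d['cx'],d['cy'])
for n,p,z in(('scopeB',(338,200),45),('scopeH',(388,198),45),('cradle',(277,203),12),('tumbler',(329,145),0),('red',(390,150),30),('amber',(188,241),0),('green',(341,256),12)):print(n,onz(t,*p,z).round())
E
```

```text
[[-1.01389449e-03  9.68603813e-01  2.48607372e-01  6.57262867e+01]
 [ 9.99999379e-01  8.67271285e-04  6.99301810e-04  1.04215873e-02]
 [ 4.61736364e-04  2.48607927e-01 -9.68604091e-01 -1.56540624e+02]
 [ 0.00000000e+00  0.00000000e+00  0.00000000e+00  1.00000000e+00]] 71.80125603852528 319.6607260981485 200.89277662864362
scopeB [514. -50.  45.]
scopeH [ 517. -215.   45.]
cradle [513. 154.  12.]
tumbler [715. -25.   0.]
red [ 684. -231.   30.]
amber [392. 453.   0.]
green [332. -56.  12.][ WARN:0@0.663] global loadsave.cpp:1063 imwrite_ Unsupported depth image for selected encoder is fallbacked to CV_8U.
```

View pics/c1.png

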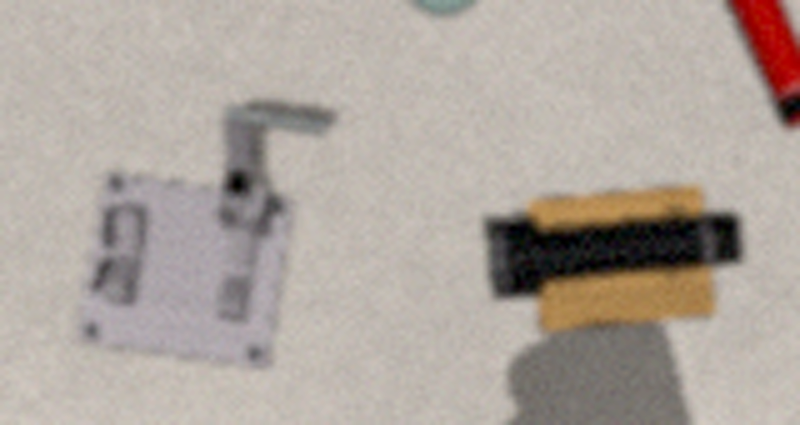

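The crop confirms that the scope hood points left (+y world), and the cradle strap hinges at the +x world side with its rod pointing to -y. Cradle x is therefore about world +y. I'll move the wrist camera over the scope.

```bash
cat >> h.py <<'E'
def rot(yaw,tilt=0):
    # tool down, tool x at yaw; tilt>0 leans the gripper body towards tool +x
    return R.from_euler('xyz',[np.pi,0,yaw])*R.from_euler('y',-tilt) 
def go(p,yaw,tilt=0):
    T=tool(get_obs());r=R.from_matrix(T[:3,:3])
    print('dp',(T[:3,:3].T@(np.asarray(p,float)-T[:3,3])/1000).round(4),'rot',(r.inv()*rot(yaw,tilt)).as_rotvec().round(4))
E
python3 - <<'E'
from h import *
print('tool z with tilt',rot(0,.17).as_matrix()[:,2])
go([515,-130,230],np.pi/2)
E
```

```text
tool z with tilt [-1.69182349e-01 -1.20699323e-16 -9.85584767e-01]
dp [ 0.4356 -0.2208 -0.0035] rot [-9.000e-04 -8.000e-04 -1.209e+00]
```

```bash
python3 -m pendant '{"dp":[[0.05,-0.025,0],[0.11,-0.055,0],[0.165,-0.083,0],[0.22,-0.11,0],[0.275,-0.138,0],[0.33,-0.166,0],[0.385,-0.194,0],[0.436,-0.221,-0.0035]],"rotation":[[0,0,-0.15],[0,0,-0.3],[0,0,-0.45],[0,0,-0.6],[0,0,-0.76],[0,0,-0.91],[0,0,-1.06],[0,0,-1.209]]}' 0.09
python3 -m pendant '{"dp":[[0,0,0],[0,0,0]],"rotation":[[0,0,0],[0,0,0]]}'
python3 - <<'E'
from h import *
wrist('w1')
go([515,-130,230],np.pi/2)
E
```

```text
time: 1.15
tool_pos: [516.4, -128.1, 229.9]
tcp_rot: [-3.141, -0.0, 1.576]
contact_force: [0.7, -1.4, 0.7]
grip_width: 89.9
finger_force: 0.0
time: 1.4
tool_pos: [514.9, -130.1, 229.8]
tcp_rot: [-3.14, 0.0, 1.57]
contact_force: [-0.5, 0.0, 0.1]
grip_width: 89.6
finger_force: 0.0
dp [ 0.0007  0.0003 -0.0001] rot [-0.001   0.0002 -0.0016]
```

View pics/w1.png

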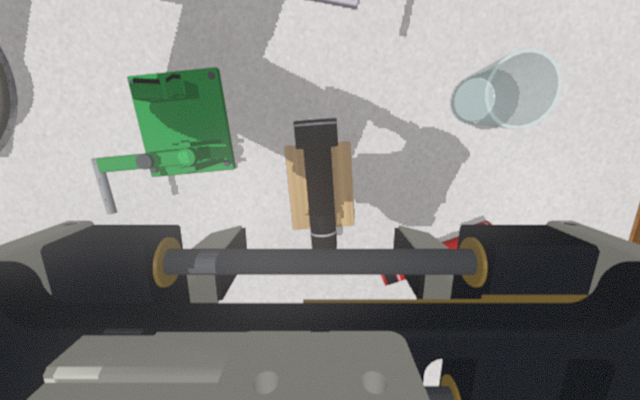

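The scope hood is at the top (316,135), the barrel runs down to about (323,245), and its axis is nearly vertical in the image. Next I extract the edges numerically.

```bash
python3 - <<'E'
from h import *
d=load('w1');im=d['pixels'].astype(int)
print('cam',d['pose'][:3,3].round(1))
hsv=cv2.cvtColor(d['pixels'],cv2.COLOR_RGB2HSV);g=im.max(2)
for r in range(112,250,4):
    row=g[r,270:370];m=np.where(row<75)[0]+270
    # contiguous run containing ~318
    if len(m): 
        c=m[(m>285)&(m<345)]; 
        if len(c):
            a=onz(d,c.min()-.0,r,45);b=onz(d,c.max()+1,r,45)
            print(r,c.min(),c.max(),len(c),((a+b)/2).round(1)[:2],(b-a)[0].round(1))
print('col317',[(r,int(g[r,310:322].mean())) for r in list(range(112,128))+list(range(144,160))+list(range(226,242))])
E
```

```text
cam [514.4 -63.9 386.3]
120 315 335 21 [520.9 -52.3] 24.9
124 335 335 1 [532.8 -56.9] 1.2
128 295 335 41 [508.9 -61.5] 49.0
132 295 336 42 [509.5 -66.1] 50.3
136 296 336 41 [510.1 -70.8] 49.3
140 296 336 41 [510.1 -75.5] 49.5
144 297 336 40 [510.7 -80.2] 48.5
148 303 329 27 [510. -85.] 32.8
152 305 329 25 [511.2 -89.8] 30.5
156 305 330 26 [511.8 -94.6] 31.8
160 305 330 26 [511.8 -99.5] 31.9
164 306 330 25 [ 512.4 -104.4] 30.8
168 306 330 24 [ 512.4 -109.3] 30.9
172 306 331 25 [ 513.  -114.3] 32.3
176 307 331 24 [ 513.6 -119.3] 31.2
180 308 331 23 [ 514.3 -124.4] 30.0
184 308 331 24 [ 514.3 -129.5] 30.1
188 308 332 23 [ 514.9 -134.6] 31.5
192 309 332 24 [ 515.5 -139.7] 30.4
196 309 332 23 [ 515.5 -144.9] 30.5
200 309 332 21 [ 515.5 -150.2] 30.6
204 310 333 17 [ 516.8 -155.5] 30.7
208 311 333 20 [ 517.4 -160.8] 29.5
212 311 333 19 [ 517.4 -166.1] 29.6
216 313 333 12 [ 518.7 -171.5] 27.2
220 313 334 13 [ 519.4 -177. ] 28.6
224 311 334 14 [ 518.1 -182.4] 31.3
228 312 334 9 [ 518.8 -188. ] 30.1
232 314 329 12 [ 516.8 -193.5] 21.0
236 332 335 4 [ 532.6 -199.1] 5.3
240 313 335 10 [ 520.1 -204.8] 30.4
244 313 335 8 [ 520.1 -210.5] 30.6
248 328 334 3 [ 529.5 -216.2] 9.3
col317 [(112, 154), (113, 153), (114, 153), (115, 154), (116, 156), (117, 158), (118, 145), (119, 112), (120, 72), (121, 72), (122, 105), (123, 133), (124, 119), (125, 85), (126, 66), (127, 66), (144, 67), (145, 66), (146, 64), (147, 65), (148, 66), (149, 64), (150, 64), (151, 65), (152, 67), (153, 65), (154, 66), (155, 65), (156, 66), (157, 66), (158, 65), (159, 67), (226, 79), (227, 80), (228, 83), (229, 82), (230, 83), (231, 83), (232, 86), (233, 97), (234, 133), (235, 159), (236, 142), (237, 107), (238, 88), (239, 91), (240, 93), (241, 95)]
```

```bash
python3 -m pendant '{"dp":[[0.05,0,-0.03],[0.11,0,-0.03],[0.17,0,-0.03],[0.21,0,-0.03],[0.24,0,-0.03],[0.24,0,-0.03],[0.24,0,-0.03]],"rotation":[[0,0,0],[0,0,0],[0,0,0],[0,0,0],[0,0,0],[0,0,0],[0,0,0]]}'
python3 - <<'E'
from h import *
wrist('w2')
E
python3 -m pendant '{"dp":[[0,0.05,0],[0,0.08,0],[0,0.08,0],[0,0.08,0]],"rotation":[[0,0,0],[0,0,0],[0,0,0],[0,0,0]]}'
python3 - <<'E'
from h import *
a=load('w2');b=wrist('w3')
A=cv2.resize(a['pixels'][20:250,220:440],None,fx=1.8,fy=1.8,interpolation=2)
B=cv2.resize(b['pixels'][20:250,130:350],None,fx=1.8,fy=1.8,interpolation=2)
c=np.hstack([A,B])[:,:,::-1];print(c.shape)
cv2.imwrite('pics/w23.png',c)
E
```

```text
time: 2.33
tool_pos: [515.3, 108.3, 260.2]
tcp_rot: [-3.141, 0.001, 1.569]
contact_force: [-0.5, -0.1, -0.1]
grip_width: 90.6
finger_force: 0.0
time: 2.88
tool_pos: [594.8, 108.9, 259.9]
tcp_rot: [-3.14, 0.0, 1.569]
contact_force: [-0.3, 1.0, -0.1]
grip_width: 89.7
finger_force: 0.0
(414, 792, 3)
```

View pics/w23.png

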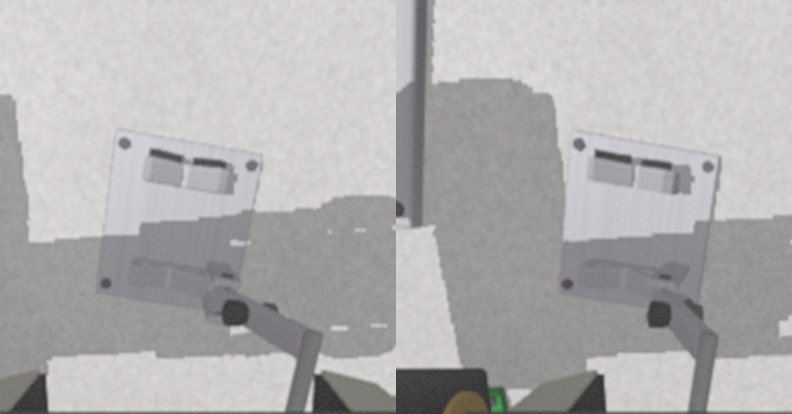

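Both views show the plate corners, the front saddle and black buffer pads at the top, and the strap leaning to the lower right with its rod at the bottom (left crop (313,335) downwards). Computing poses.

```bash
python3 - <<'E'
from h import *
a=load('w2');b=load('w3')
A=lambda x,y:(a,220+x/1.8,20+y/1.8)
B=lambda x,y:(b,130+(x-396)/1.8,20+y/1.8)
for nm,ps in(('A',[A(118,128),A(262,156),A(98,293)]),('B',[B(573,129),B(719,156),B(560,291)])):
    q=np.array([onz(*p,12)[:2] for p in ps]);TL,TR,BL=q
    print(nm,q.round(1).tolist(),'c',((TR+BL)/2).round(1),'len',np.linalg.norm(TL-TR).round(1),np.linalg.norm(TL-BL).round(1),
     'yaw x',np.arctan2(*(TL-BL)[::-1]).round(3),'yaw from y',(np.arctan2(*(TL-TR)[::-1])-np.pi/2).round(3))
print('bolts',[tri(A(*p),B(*q)).round(1) for p,q in(((125,143),(579,144)),((252,166),(707,167)),((106,283),(567,284)))])
print('buffer L,R',[tri(A(*p),B(*q)).round(1) for p,q in(((150,152),(596,152)),((226,163),(672,164)))])
print('rod/strap corner',tri(A(322,334),B(717,336)).round(1), tri(A(303,329),B(698,334)).round(1))
E
```

```text
A [[468.0, 226.3], [578.5, 205.7], [447.1, 98.7]] c [512.8 152.2] len 112.5 129.4 yaw x 1.409 yaw from y 1.387
B [[468.6, 226.6], [579.7, 206.7], [447.2, 101.3]] c [513.5 154. ] len 112.9 127.1 yaw x 1.402 yaw from y 1.394
bolts [array([473.4, 215.3,  15.6]), array([570.5, 198.3,  15.9]), array([454.5, 107.5,  14.9])]
buffer L,R [array([493.9, 206.6,  45.4]), array([547.7, 198.5,  47.4])]
rod/strap corner [584.  110.2 183.1] [574.7 111.9 182.8]
```

```bash
python3 - <<'E'
from h import *
go([514.2,-128.6,136],1.646,.17)
E
```

```text
dp [-0.2379 -0.0801  0.1244] rot [-0.0071 -0.1698 -0.076 ]
```

```bash
python3 -m pendant '{"dp":[[-0.05,-0.02,0],[-0.10,-0.04,0.01],[-0.15,-0.06,0.03],[-0.20,-0.075,0.07],[-0.238,-0.080,0.10],[-0.238,-0.080,0.1244],[-0.238,-0.080,0.1244],[-0.238,-0.080,0.1244]],"rotation":[[0,-0.03,-0.01],[0,-0.06,-0.03],[0,-0.09,-0.05],[0,-0.13,-0.076],[0,-0.17,-0.076],[-0.007,-0.17,-0.076],[-0.007,-0.17,-0.076],[-0.007,-0.17,-0.076]]}' 0.09
python3 - <<'E'
from h import *
go([514.2,-128.6,26.3],1.646,.17)
E
```

```text
time: 3.92
tool_pos: [515.8, -127.9, 137.2]
tcp_rot: [3.139, 0.171, 1.647]
contact_force: [0.4, 0.1, 0.2]
grip_width: 89.9
finger_force: 0.0
dp [ 0.0183 -0.0019  0.1094] rot [0.0025 0.0009 0.001 ]
```

```bash
python3 -m pendant '{"dp":[[0.005,-0.001,0.03],[0.010,-0.0015,0.06],[0.014,-0.002,0.085],[0.017,-0.002,0.10],[0.0183,-0.002,0.1094],[0.0183,-0.002,0.1094]],"rotation":[[0,0,0],[0,0,0],[0,0,0],[0,0,0],[0,0,0],[0,0,0]]}'
python3 -m pendant '{"dp":[[0,0,0],[0,0,0],[0,0,0],[0,0,0],[0,0,0],[0,0,0],[0,0,0],[0,0,0]],"rotation":[[0,0,0],[0,0,0],[0,0,0],[0,0,0],[0,0,0],[0,0,0],[0,0,0],[0,0,0]]}' 0.03
python3 -c "
from h import *
print(get_obs()['moment'])"
```

```text
time: 4.68
tool_pos: [513.7, -128.6, 25.1]
tcp_rot: [3.141, 0.17, 1.647]
contact_force: [-0.1, -0.3, 0.2]
grip_width: 90.1
finger_force: 0.0
time: 5.68
tool_pos: [514.3, -128.7, 25.1]
tcp_rot: [3.139, 0.171, 1.647]
contact_force: [4.6, 0.1, -1.1]
grip_width: 33.5
finger_force: 30.0
[ 0.24945211 -0.73529429  0.18198657]
```

```bash
python3 -m pendant '{"dp":[[-0.0017,0,-0.01],[-0.0043,0,-0.025],[-0.0077,0,-0.045],[-0.0120,0,-0.07],[-0.0160,0,-0.093],[-0.0185,0,-0.108],[-0.0190,0,-0.111],[-0.0190,0,-0.111]],"rotation":[[0,0,0],[0,0,0],[0,0,0],[0,0,0],[0,0,0],[0,0,0],[0,0,0],[0,0,0]]}'
python3 - <<'E'
from h import *
print(get_obs()['contact_force'],get_obs()['moment'])
c=np.array([512.9,153,60]);y=1.397;X=np.array([np.cos(y),np.sin(y),0])
for up in(75,25):
    g=c+X*(10+7)+[0,0,up]; tz=rot(y,.17).as_matrix()[:,2]
    p=g+19*tz;print(up,p.round(1)); go(p,y,.17)
E
```

```text
time: 6.68
tool_pos: [513.0, -128.5, 137.1]
tcp_rot: [-3.141, 0.17, 1.647]
contact_force: [0.2, 0.8, -3.5]
grip_width: 33.0
finger_force: 30.0
[ 0.16128006  0.83192298 -3.51391759] [ 0.19674682 -0.0395085   0.01145885]
75 [515.3 166.6 116.3]
dp [ 0.2933  0.0247 -0.0291] rot [ 4.200e-02 -1.000e-04  2.464e-01]
25 [515.3 166.6  66.3]
dp [0.3018 0.0247 0.0201] rot [ 4.200e-02 -1.000e-04  2.464e-01]
```

```bash
python3 -m pendant '{"dp":[[-0.005,0,-0.03],[0.005,0.003,-0.065],[0.04,0.006,-0.087],[0.085,0.010,-0.087],[0.13,0.014,-0.087],[0.175,0.018,-0.087],[0.22,0.022,-0.087],[0.255,0.0247,-0.087]],"rotation":[[0,0,0],[0,0,0],[0.006,0,0.04],[0.013,0,0.08],[0.02,0,0.12],[0.027,0,0.16],[0.034,0,0.2],[0.042,0,0.2464]]}'
python3 - <<'E'
from h import *
y=1.397;go([515.3,166.6,116.3],y,.17);go([515.3,166.6,66.3],y,.17)
E
```

```text
time: 7.68
tool_pos: [517.0, 140.3, 178.4]
tcp_rot: [-3.14, 0.171, 1.397]
contact_force: [-0.1, 0.1, -2.7]
grip_width: 33.1
finger_force: 30.0
dp [ 0.0358 -0.0062  0.0569] rot [-0.0016  0.0008 -0.0003]
dp [ 0.0443 -0.0061  0.1062] rot [-0.0016  0.0008 -0.0003]
```

```bash
python3 -m pendant '{"dp":[[0.012,-0.003,0],[0.024,-0.005,0],[0.030,-0.006,0.02],[0.034,-0.006,0.04],[0.0358,-0.006,0.057],[0.0358,-0.006,0.057],[0.0358,-0.006,0.057]],"rotation":[[0,0,0],[0,0,0],[0,0,0],[0,0,0],[0,0,0],[0,0,0],[0,0,0]]}'
python3 - <<'E'
from h import *
d=wrist('w4');print(d['pose'][:3,3].round(1),d['obs']['tool_pos'])
d=vision.capture('scene');pickle.dump(d,open('s4.pkl','wb'))
A=cv2.resize(load('w4')['pixels'][0:300,180:460],None,fx=1.4,fy=1.4)
B=cv2.resize(d['pixels'][170:275,320:420],None,fx=4,fy=4,interpolation=2)
B=B[:420]
cv2.imwrite('pics/w4c.png',np.hstack([A,B])[:,:,::-1]);print(A.shape,B.shape)
y=1.397;go([515.3,166.6,66.3],y,.17)
E
```

```text
time: 8.55
tool_pos: [516.9, 164.5, 118.5]
tcp_rot: [3.14, 0.17, 1.396]
contact_force: [0.1, 0.6, -2.4]
grip_width: 33.3
finger_force: 30.0
[531.9 255.1 261.6] [516.89297831 164.52979378 118.5385408 ]
(420, 392, 3) (420, 400, 3)
dp [ 0.0103 -0.0021  0.0514] rot [ 0.0024 -0.0006 -0.0006]
```

View pics/w4c.png

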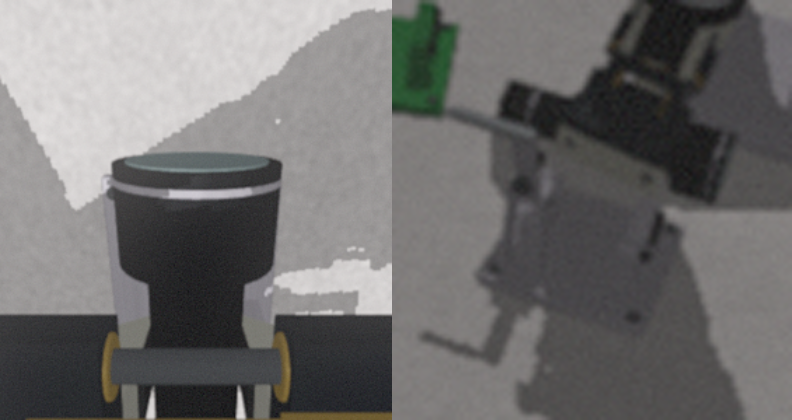

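The wrist view shows the hood held straight between the fingers: front rim at crop (111–282,170), shoulder ends at about (120–273,265). I'll check the hood's position along the grip.

```bash
python3 - <<'E'
from h import *
d=load('w4');o=d['obs'];T=tool(o);tz=T[:3,2];g=T[:3,3]-19*tz
X=np.array([np.cos(1.397),np.sin(1.397),0]);Y=np.array([-X[1],X[0],0]);Z=np.array([0,0,1])
print('g',g)
for off in(6,10,14):
    for x in(84,52):
        th=np.linspace(0,2*np.pi,73)
        P=np.array([proj(d,g+X*(x-off)+26*(Y*np.cos(t)+Z*np.sin(t))) for t in th])
        Q=(P-[180,0])*1.4
        print(off,x,'crop left',Q[Q[:,0].argmin()].round(),'right',Q[Q[:,0].argmax()].round(),'top row',Q[:,1].min().round(),'bot',Q[:,1].max().round())
c=np.array([512.9,153,60]);print('rel cradle', (g-c)@X,(g-c)@Y,(g-c)@Z)
E
```

```text
g [517.41524107 167.69659096 137.26549029]
6 84 crop left [111. 148.] right [285. 148.] top row 140.0 bot 156.0
6 52 crop left [120. 251.] right [276. 251.] top row 225.0 bot 277.0
10 84 crop left [112. 162.] right [284. 162.] top row 152.0 bot 173.0
10 52 crop left [121. 262.] right [275. 262.] top row 235.0 bot 290.0
14 84 crop left [113. 176.] right [283. 176.] top row 163.0 bot 189.0
14 52 crop left [122. 273.] right [274. 273.] top row 244.0 bot 303.0
rel cradle 15.25598039617245 -1.9058462229936484 77.265490290777
```

```bash
python3 -m pendant '{"dp":[[0.003,-0.001,0.015],[0.006,-0.002,0.03],[0.009,-0.002,0.044],[0.0103,-0.002,0.0514],[0.0103,-0.002,0.0514],[0.0103,-0.002,0.0514]],"rotation":[[0,0,0],[0,0,0],[0,0,0],[0,0,0],[0,0,0],[0,0,0]]}'
python3 - <<'E'
from h import *
print(get_obs()['contact_force'])
y=1.397;go([515.3,166.6,51.3],y,.17);go([515.3,166.6,41.3],y,.17)
E
```

```text
time: 9.4
tool_pos: [515.0, 166.7, 65.7]
tcp_rot: [3.14, 0.17, 1.397]
contact_force: [0.1, -0.5, -2.4]
grip_width: 33.6
finger_force: 30.0
[ 0.0501056  -0.46723106 -2.37801756]
dp [0.0024 0.0002 0.0142] rot [ 0.0015 -0.0003 -0.0002]
dp [0.0041 0.0002 0.0241] rot [ 0.0015 -0.0003 -0.0002]
```

```bash
python3 -m pendant '{"dp":[[0.001,0,0.006],[0.002,0,0.012],[0.0026,0,0.016],[0.003,0,0.018],[0.003,0,0.018]],"rotation":[[0,0,0],[0,0,0],[0,0,0],[0,0,0],[0,0,0]]}'
python3 -m pendant '{"dp":[[0.0001,0,0.0007],[0.0002,0,0.0014],[0.0003,0,0.002],[0.0003,0,0.002]],"rotation":[[0,0,0],[0,0,0],[0,0,0],[0,0,0]]}'
python3 -m pendant '{"dp":[[0.0001,0,0.0005],[0.0001,0,0.001],[0.0001,0,0.001]],"rotation":[[0,0,0],[0,0,0],[0,0,0]]}'
```

```text
time: 10.02
tool_pos: [514.7, 166.5, 47.0]
tcp_rot: [3.141, 0.17, 1.397]
contact_force: [0.6, 0.2, -2.2]
grip_width: 33.2
finger_force: 30.0
time: 10.52
tool_pos: [514.6, 166.5, 45.1]
tcp_rot: [3.141, 0.17, 1.397]
contact_force: [-0.9, 0.5, -2.8]
grip_width: 33.3
finger_force: 30.0
time: 10.9
tool_pos: [514.6, 166.4, 44.1]
tcp_rot: [3.141, 0.17, 1.397]
contact_force: [-0.4, 0.4, -3.0]
grip_width: 33.3
finger_force: 30.0
```

```bash
for i in 1 2; do python3 -m pendant '{"dp":[[0.0001,0,0.0006],[0.0002,0,0.0012],[0.0002,0,0.0012]],"rotation":[[0,0,0],[0,0,0],[0,0,0]]}' | grep -E "pos|contact"; done; for i in 1 2; do python3 -m pendant '{"dp":[[0.0001,0,0.0004],[0.0001,0,0.0007],[0.0001,0,0.0007]],"rotation":[[0,0,0],[0,0,0],[0,0,0]]}' | grep -E "pos|contact"; done
```

```text
tool_pos: [514.6, 166.4, 42.9]
contact_force: [-0.8, -0.5, -3.4]
tool_pos: [514.6, 166.4, 41.6]
contact_force: [0.3, 0.6, -2.6]
tool_pos: [514.7, 166.4, 41.0]
contact_force: [0.5, -0.1, -2.2]
tool_pos: [514.8, 166.4, 40.4]
contact_force: [0.1, 0.6, -2.5]
```

```bash
for i in 1 2; do python3 -m pendant '{"dp":[[0.0001,0,0.0003],[0.0001,0,0.0006],[0.0001,0,0.0006]],"rotation":[[0,0,0],[0,0,0],[0,0,0]]}' | grep -E "pos|contact"; done
```

```text
tool_pos: [514.9, 166.4, 40.2]
contact_force: [-0.4, 1.4, 4.8]
tool_pos: [514.9, 166.4, 40.1]
contact_force: [-1.9, -0.5, 9.2]
```

```bash
python3 -m pendant '{"dp":[[0,0,-0.0005],[0,0,-0.0005],[0,0,-0.0005],[0,0,-0.0005],[0,0,-0.0005]],"rotation":[[0,0,0],[0,0,0],[0,0,0],[0,0,0],[0,0,0]]}' 0.08
python3 -m pendant '{"dp":[[0,0,-0.02],[0,0,-0.05],[0,0,-0.08],[0,0,-0.1],[0,0,-0.1]],"rotation":[[0,0,0],[0,0,0],[0,0,0],[0,0,0],[0,0,0]]}' | grep pos
python3 - <<'E'
from h import *
c=np.array([512.9,153,0]);y=1.397;X=np.array([np.cos(y),np.sin(y),0])
go(c+X*115+[0,0,150],y);go(c+X*115+[0,0,45],y)
d=wrist('w5');cv2.imwrite('pics/w5.png',d['pixels'][:,:,::-1]);print(d['pose'][:3,3])
E
```

```text
time: 13.78
tool_pos: [514.6, 166.5, 39.5]
tcp_rot: [3.141, 0.17, 1.397]
contact_force: [-0.4, -0.2, -0.0]
grip_width: 77.7
finger_force: 0.0
tool_pos: [518.4, 183.5, 139.4]
dp [ 0.081  -0.     -0.0245] rot [3.900e-03 1.685e-01 1.000e-04]
dp [ 0.0986 -0.0004  0.079 ] rot [3.900e-03 1.685e-01 1.000e-04]
[532.97351318 274.03444481 282.58223859]
```

View pics/w5.png

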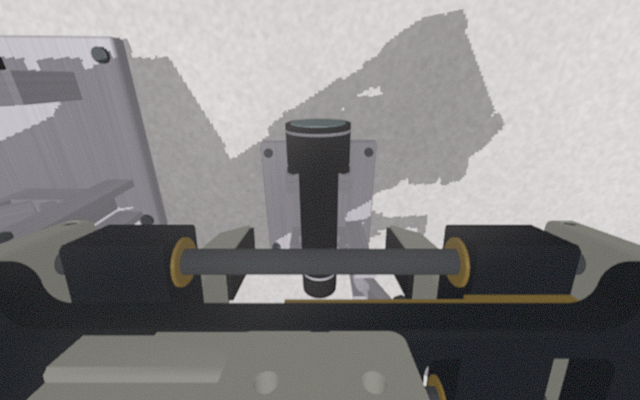

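The scope sits in the vees, with the hood at (318,145) and its shoulder just clear of the black buffer pads. Now I close the fingers and go in front of the hood.

```bash
python3 -m pendant '{"dp":[[0.03,0,-0.01],[0.06,0,-0.02],[0.081,0,-0.0245],[0.085,0,0.0],[0.091,0,0.035],[0.096,0,0.065],[0.0986,0,0.079],[0.0986,0,0.079]],"rotation":[[0,0.05,0],[0,0.11,0],[0.004,0.1685,0],[0.004,0.1685,0],[0.004,0.1685,0],[0.004,0.1685,0],[0.004,0.1685,0],[0.004,0.1685,0]]}' 0
python3 -m pendant '{"dp":[[-0.003,0,0],[-0.006,0,0],[-0.008,0,0],[-0.008,0,0]],"rotation":[[0,0,0],[0,0,0],[0,0,0],[0,0,0]]}'
python3 - <<'E'
from h import *
c=np.array([512.9,153,0]);y=1.397;X=np.array([np.cos(y),np.sin(y),0]);Y=np.array([-X[1],X[0],0])
o=get_obs();p=o['tool_pos']-c;print(p@X,p@Y,p[2],o['contact_force']@X)
E
```

```text
time: 15.45
tool_pos: [531.3, 265.3, 42.3]
tcp_rot: [-3.136, 0.003, 1.397]
contact_force: [-0.3, -0.4, 0.3]
grip_width: 4.3
finger_force: 0.0
time: 15.95
tool_pos: [530.9, 257.6, 44.1]
tcp_rot: [-3.139, 0.001, 1.396]
contact_force: [-0.0, -0.2, 0.0]
grip_width: 0.4
finger_force: 0.0
106.17876943299699 0.40252721045206385 44.060284757163465 -0.16006888741134234
```

```bash
cat > f.py <<'E'
from h import *
c=np.array([512.9,153,0]);y=1.397;X=np.array([np.cos(y),np.sin(y),0]);Y=np.array([-X[1],X[0],0])
o=get_obs();p=o['tool_pos']-c;f=o['contact_force'];print('t',round(o['time'],2),'cradle x,y,z',(p@X).round(2),(p@Y).round(2),p[2].round(2),'F',(f@X).round(2),(f@Y).round(2),f[2].round(2))
E
python3 -m pendant '{"dp":[[-0.002,0,0],[-0.004,0,0],[-0.004,0,0]],"rotation":[[0,0,0],[0,0,0],[0,0,0]]}'>/dev/null;python3 f.py
for i in 1 2 3 4; do python3 -m pendant '{"dp":[[-0.0005,0,0],[-0.001,0,0]],"rotation":[[0,0,0],[0,0,0]]}'>/dev/null;python3 f.py;done
```

```text
t 16.32 cradle x,y,z 102.16 0.6 43.6 F -0.21 0.87 0.03
t 16.57 cradle x,y,z 101.71 0.52 43.65 F 2.03 -0.37 -0.43
t 16.82 cradle x,y,z 100.45 0.55 43.66 F 3.1 0.64 -0.94
t 17.07 cradle x,y,z 99.31 0.53 43.65 F 2.32 -0.11 0.07
t 17.32 cradle x,y,z 98.28 0.55 43.65 F 1.51 -0.43 -0.73
```

```bash

for i in 1 2 3; do python3 -m pendant '{"dp":[[-0.0005,0,0],[-0.001,0,0]],"rotation":[[0,0,0],[0,0,0]]}'>/dev/null;python3 f.py;done
for i in 1 2; do python3 -m pendant '{"dp":[[-0.0003,0,0],[-0.0005,0,0]],"rotation":[[0,0,0],[0,0,0]]}'>/dev/null;python3 f.py;done
```

```text
t 17.57 cradle x,y,z 97.26 0.56 43.65 F 2.08 -0.57 0.69
t 17.82 cradle x,y,z 96.28 0.54 43.66 F 1.91 -0.43 -0.11
t 18.07 cradle x,y,z 95.34 0.53 43.67 F 3.42 0.41 -0.19
t 18.32 cradle x,y,z 95.14 0.52 43.68 F 5.07 -0.56 -0.1
t 18.57 cradle x,y,z 94.93 0.53 43.68 F 6.06 -0.05 -2.1
```

```bash

for i in 1 2; do python3 -m pendant '{"dp":[[-0.0003,0,0],[-0.0005,0,0]],"rotation":[[0,0,0],[0,0,0]]}'>/dev/null;python3 f.py;done
```

```text
t 18.82 cradle x,y,z 94.83 0.51 43.7 F 7.25 -0.65 -3.04
t 19.07 cradle x,y,z 94.68 0.47 43.77 F 10.1 -0.02 -1.77
```

```bash
python3 -m pendant '{"dp":[[0,0,0],[0,0,0],[0.008,0,0],[0.018,0,0],[0.02,0,-0.05],[0.02,0,-0.11],[0.02,0,-0.17],[0.02,0,-0.196]],"rotation":[[0,0,0],[0,0,0],[0,0,0],[0,0,0],[0,0,0],[0,0,0],[0,0,0],[0,0,0]]}' >/dev/null; python3 -m pendant '{"dp":[[-0.05,0.03,0],[-0.10,0.065,0],[-0.15,0.10,0],[-0.185,0.112,0],[-0.185,0.112,0.01],[-0.185,0.112,0.01]],"rotation":[[0,0,0],[0,0,0],[0,0,0],[0,0,0],[0,0,0],[0,0,0]]}' >/dev/null; python3 f.py; python3 - <<'E'
from h import *
d=wrist('w6')
A=cv2.resize(d['pixels'],None,fx=1.25,fy=1.25);cv2.imwrite('pics/w6v.png',A[:,:,::-1])
E
```

```text
t 20.82 cradle x,y,z -70.97 -111.02 228.28 F -0.36 -0.41 1.26
```

View pics/w6v.png

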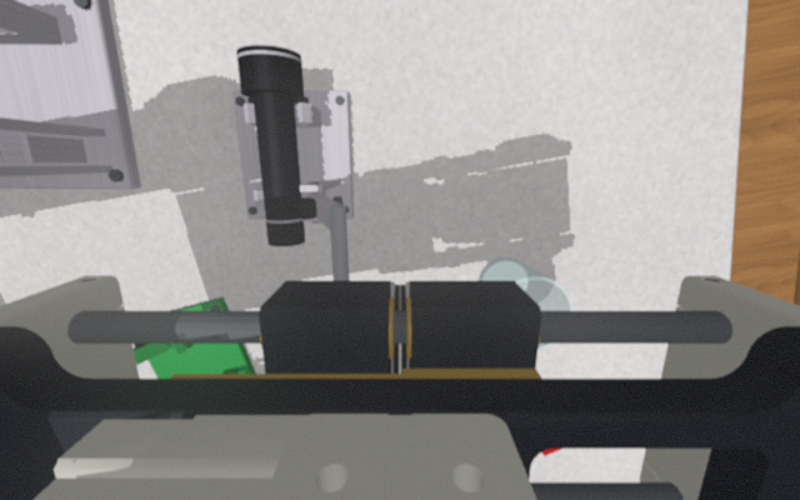

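The scope lies in the cradle with the rod at (340,205–280), left of the closed fingers, about as predicted (y≈-76). I'll lower and push the strap over.

```bash
python3 -m pendant '{"dp":[[0,0,0.03],[0,0,0.055],[0,0,0.066],[0,0,0.066],[0,-0.004,0.066],[0,-0.008,0.066],[0,-0.012,0.066],[0,-0.015,0.066]],"rotation":[[0,0,0],[0,0,0],[0,0,0],[0,0,0],[0,0,0],[0,0,0],[0,0,0],[0,0,0]]}' >/dev/null; python3 f.py
python3 -m pendant '{"dp":[[0,-0.005,0],[0,-0.01,0],[0,-0.015,0],[0,-0.02,0]],"rotation":[[0,0,0],[0,0,0],[0,0,0],[0,0,0]]}' >/dev/null; python3 f.py
```

```text
t 21.88 cradle x,y,z -71.58 -96.51 163.92 F 0.1 0.36 0.66
t 22.38 cradle x,y,z -71.61 -81.72 167.45 F -1.21 -9.57 10.03
```

```bash
python3 -m pendant '{"dp":[[0,0,-0.003],[0,0,-0.003]],"rotation":[[0,0,0],[0,0,0]]}' >/dev/null; python3 f.py
python3 -m pendant '{"dp":[[0,-0.004,-0.002],[0,-0.008,-0.003],[0,-0.012,-0.004],[0,-0.016,-0.005]],"rotation":[[0,0,0],[0,0,0],[0,0,0],[0,0,0]]}' >/dev/null; python3 f.py
```

```text
t 22.62 cradle x,y,z -71.65 -79.01 168.14 F 0.16 -6.1 3.21
t 23.12 cradle x,y,z -71.66 -62.36 171.78 F 0.21 -6.13 -4.2
```

```bash
python3 -m pendant '{"dp":[[0,-0.005,0],[0,-0.010,0],[0,-0.015,0],[0,-0.020,0],[0,-0.025,0.001],[0,-0.03,0.002],[0,-0.035,0.004],[0,-0.039,0.006]],"rotation":[[0,0,0],[0,0,0],[0,0,0],[0,0,0],[0,0,0],[0,0,0],[0,0,0],[0,0,0]]}' >/dev/null; python3 f.py
python3 -m pendant '{"dp":[[0,-0.004,0.002],[0,-0.008,0.004],[0,-0.012,0.007],[0,-0.016,0.010],[0,-0.02,0.013],[0,-0.024,0.017],[0,-0.028,0.021],[0,-0.031,0.024]],"rotation":[[0,0,0],[0,0,0],[0,0,0],[0,0,0],[0,0,0],[0,0,0],[0,0,0],[0,0,0]]}' >/dev/null; python3 f.py
```

```text
t 24.12 cradle x,y,z -71.74 -24.17 167.28 F -2.2 -5.49 4.69
t 25.12 cradle x,y,z -71.49 6.94 143.37 F 0.06 -5.33 4.12
```

```bash
python3 -m pendant '{"dp":[[0,-0.002,0.002],[0,-0.004,0.004],[0,-0.006,0.007],[0,-0.008,0.009],[0,-0.010,0.011],[0,-0.012,0.013],[0,-0.014,0.015],[0,-0.015,0.016]],"rotation":[[0,0,0],[0,0,0],[0,0,0],[0,0,0],[0,0,0],[0,0,0],[0,0,0],[0,0,0]]}' >/dev/null; python3 f.py
python3 -m pendant '{"dp":[[0,0.006,0],[0,0.012,0],[0,0.012,-0.03],[0,0.012,-0.06],[0,0.012,-0.08],[0,-0.005,-0.08],[0,-0.015,-0.08],[0,-0.015,-0.08]],"rotation":[[0,0,0],[0,0,0],[0,0,0],[0,0,0],[0,0,0],[0,0,0],[0,0,0],[0,0,0]]}' >/dev/null; python3 f.py
python3 - <<'E'
from h import *
d=wrist('w7')
cv2.imwrite('pics/w7v.png',d['pixels'][0:320,:,::-1])
E
```

```text
t 26.12 cradle x,y,z -71.47 20.38 127.57 F -0.76 -10.16 0.76
t 27.12 cradle x,y,z -71.43 39.75 205.8 F -0.01 -0.86 0.64
```

View pics/w7v.png

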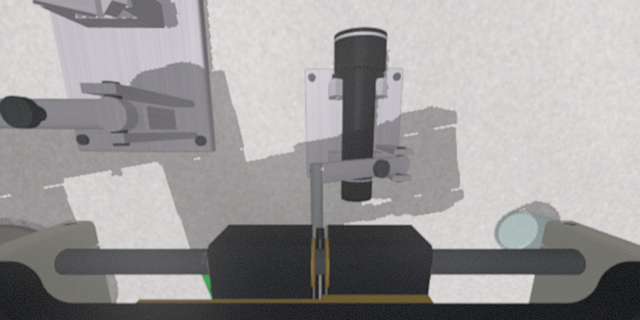

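The scope is in place, and the strap now leans over the barrel with its rod directly below the closed fingers (column 317). I'll press it down from above along its arc.

```bash
python3 -m pendant '{"dp":[[0,-0.003,0.03],[0,-0.003,0.045],[0,-0.003,0.049],[0,-0.005,0.054],[0,-0.007,0.058],[0,-0.008,0.062],[0,-0.010,0.066],[0,-0.012,0.070]],"rotation":[[0,0,0],[0,0,0],[0,0,0],[0,0,0],[0,0,0],[0,0,0],[0,0,0],[0,0,0]]}' >/dev/null; python3 f.py
python3 -m pendant '{"dp":[[0,-0.001,0.003],[0,-0.002,0.006],[0,-0.003,0.009],[0,-0.004,0.012],[0,-0.005,0.015],[0,-0.006,0.018],[0,-0.006,0.018],[0,-0.006,0.018]],"rotation":[[0,0,0],[0,0,0],[0,0,0],[0,0,0],[0,0,0],[0,0,0],[0,0,0],[0,0,0]]}' >/dev/null; python3 f.py
```

```text
t 28.18 cradle x,y,z -71.56 52.55 137.01 F -0.1 6.81 11.0
t 29.18 cradle x,y,z -71.47 57.01 118.48 F 0.21 0.78 0.94
```

```bash
python3 -m pendant '{"dp":[[0,0,0.001],[0,0,0.002],[0,0,0.003],[0,-0.001,0.004],[0,-0.001,0.005],[0,-0.001,0.006],[0,-0.001,0.007]],"rotation":[[0,0,0],[0,0,0],[0,0,0],[0,0,0],[0,0,0],[0,0,0],[0,0,0]]}' >/dev/null; python3 f.py
for i in 1 2 3 4 5 6 7; do python3 -m pendant '{"dp":[[0,0,0.0005],[0,0,0.001]],"rotation":[[0,0,0],[0,0,0]]}'>/dev/null;python3 f.py;done
```

```text
t 30.05 cradle x,y,z -71.5 58.51 111.58 F 0.12 3.8 6.82
t 30.3 cradle x,y,z -71.5 58.68 110.53 F -0.28 4.12 7.42
t 30.55 cradle x,y,z -71.54 58.86 109.47 F 0.04 4.37 7.38
t 30.8 cradle x,y,z -71.53 59.04 108.42 F 0.55 5.0 7.3
t 31.05 cradle x,y,z -71.53 59.2 107.36 F 0.39 5.05 7.12
t 31.3 cradle x,y,z -71.54 59.35 106.31 F 0.47 6.27 7.83
t 31.55 cradle x,y,z -71.55 59.45 105.29 F 0.01 4.96 7.68
t 31.8 cradle x,y,z -71.56 59.59 104.22 F 0.78 6.07 7.98
```

```bash
python3 -m pendant '{"dp":[[0,-0.0006,0.0005],[0,-0.001,0.001]],"rotation":[[0,0,0],[0,0,0]]}'>/dev/null;python3 f.py
for i in 1 2 3 ; do python3 -m pendant '{"dp":[[0,0,0.0005],[0,-0.0002,0.001]],"rotation":[[0,0,0],[0,0,0]]}'>/dev/null;python3 f.py;done
```

```text
t 32.05 cradle x,y,z -71.53 59.76 103.45 F -0.23 3.38 7.91
t 32.3 cradle x,y,z -71.51 59.85 102.52 F 0.23 4.11 7.22
t 32.55 cradle x,y,z -71.54 59.95 101.62 F 0.29 3.51 8.74
t 32.8 cradle x,y,z -71.51 60.03 100.73 F -0.26 3.59 8.39
```

```bash
for i in 1 2 3 4; do python3 -m pendant '{"dp":[[0,-0.0001,0.0005]],"rotation":[[0,0,0]]}'>/dev/null;python3 f.py;done
```

```text
t 32.92 cradle x,y,z -71.5 60.08 100.28 F -0.29 3.6 9.05
t 33.05 cradle x,y,z -71.52 60.12 99.86 F -0.46 4.15 9.91
t 33.17 cradle x,y,z -71.51 60.16 99.41 F 0.36 4.04 10.24
t 33.3 cradle x,y,z -71.53 60.2 98.97 F 0.03 4.23 11.99
```

```bash
python3 -m pendant '{"dp":[[0,0,-0.002],[0,0,-0.006],[0,0,-0.03],[0,0,-0.07],[0,0,-0.11],[0,0,-0.13],[0,0,-0.13],[0,0,-0.13]],"rotation":[[0,0,0],[0,0,0],[0,0,0],[0,0,0],[0,0,0],[0,0,0],[0,0,0],[0,0,0]]}' >/dev/null; python3 f.py
python3 - <<'E'
from h import *
d=wrist('w8')
cv2.imwrite('pics/w8v.png',cv2.resize(d['pixels'][0:260,260:500],None,fx=2.2,fy=2.2)[:,:,::-1])
E
```

```text
t 34.3 cradle x,y,z -71.58 60.54 227.07 F -0.36 -0.14 0.32
```

View pics/w8v.png

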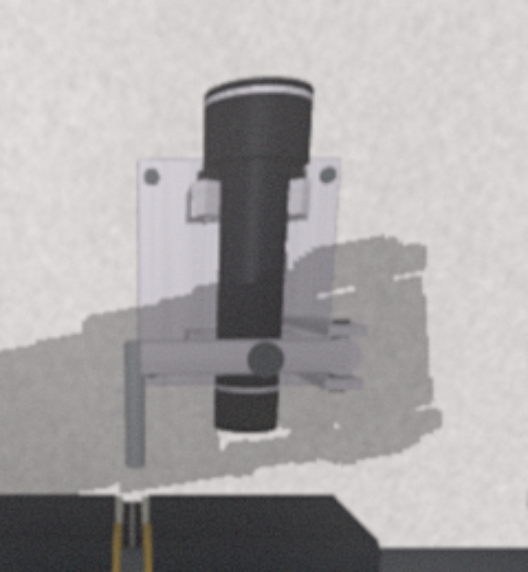

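The strap lies level across the barrel (foot at about (265,358)), the hood shoulder is against the buffer at (258,165), and the gripper is clear. Handing in.

```bash
python3 -c "
from plant import workorder
print(workorder.close_job())"
```

```text
the job is handed in; nothing more can be done
None
```

The scope is in the cradle with its hood against the buffer (pushed with about 8 N), the strap is pressed down with the foot holding about 10 N (both estimated from wrist force), the arm is clear of everything, and the job was handed in at about 34 s; no verdict came back.

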